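# Load the spindle of a label-roll stand

## Task

Take the steel spindle from its rest and feed it, tip first and straight, through the brass guide tube and the label roll until its black knob sits fully against the mouth of the tube. Then swing the red keeper all the way down behind the knob so that the spindle is locked in. Do not knock or move the bottles, spare roll and spatula standing about.

Things in the scene. Friction and masses are not known exactly. Their poses are not given: they have to be found in the camera images.
- knob (a point): centre of the black round knob (28 mm dia., 36 mm long) at the rear of the loose spindle, a steel bar of 12 mm dia. reaching 150 mm beyond the knob; 0.1 to 0.18 kg, centre of mass 65 mm forward of this point. y runs along the bar from knob to tip. At the start the bar lies level in its rest, axis 50 mm above the table, the knob overhanging free all round.
- tip (a point): centre of the front end face of the spindle bar (slightly chamfered), 168 mm forward (y) of the knob's centre, on the bar's axis
- shoulder (a point): centre of the knob's front face, where the bar leaves it: 18 mm forward (y) of the knob's centre, 150 mm behind the tip
- rest: fixed grey spindle rest, 70 x 120 mm base; two posts 52 mm tall, at y = -40 and +40 mm, with notches 8 mm deep, open upward, in which the bar lies along y; origin at the underside's centre; the knob overhangs its -y end, its front face 68 to 74 mm from the origin
- mouth (a point): centre of the mouth of the brass guide tube on the fixed label-roll stand, 90 mm above the table. y: feed direction, level, into the tube; x: to the right seen along the feed; z: up. The tube is 60 mm long, bore 15 mm, mouth flared to 22 mm over its first 8 mm, rim 32 mm across. Fully home, the knob's front face touches the rim and the tip stands at y = 150 mm.
- stand: the fixed grey label-roll stand; origin on the table straight below the mouth, same axes. Beyond the tube, on its axis, are the core (30 mm bore) of the white label roll (110 mm dia., y = 73 to 117 mm) and an open-topped saddle (25 mm wide, y = 132 to 142 mm). Base 12 mm thick; keeper hinge posts 100 mm tall at x = 92 to 112, y = -63 to -25 mm.
- keeper_hinge (a point): centre of the hinge of the red keeper, on the stand at x = 100, y = -44, z = 0 mm from the mouth, in the mouth's axes; the hinge line is parallel to the mouth's y
- keeper (a joint): angle of the red keeper, rad: 0 fully shut (arm level, pointing to the mouth's -x, 4 mm behind the home knob's rear face; shuts only if the spindle is home), 1.57 upright, 2.0 the most. It starts about upright, stays where it is left (stiff hinge, about 1 N at the pad) and stops hard at 0. Arm 115 mm long, 20 mm high, 8 mm thick along y.
- keeper_pad (a point): centre of the outer face of the keeper's 30 x 30 mm press pad: 98 mm along the arm from the hinge line, 13 mm off the arm's middle line (upward when shut, towards the mouth's +x when upright), 11 mm to the mouth's -y of the hinge point. Its z axis is the pad's outward normal; push against the pad to shut the keeper.
- amber_a: small amber glass bottle with white cap, 34 mm dia., 75 mm tall, standing; bystander; origin at its underside's centre
- amber_b: small amber bottle like amber_a; bystander; origin at its underside's centre
- amber_c: small amber bottle like amber_a; bystander; origin at its underside's centre
- amber_big: large amber bottle, 54 mm dia., 130 mm tall, standing; bystander; origin at its underside's centre
- spare_roll: spare paper label roll lying flat, 100 mm dia., 40 mm tall; bystander; origin at its underside's centre
- spatula: steel-bladed spatula, 180 mm long, lying on the table; bystander; origin at the middle of its underside
- spindle: the whole spindle; origin on its axis at the knob's front face (same as point shoulder)
Things that resemble listed ones, but are neither listed nor needed, are in the scene too. What is shaped like the spindle but green or purple is not meant.

How it is judged (in metres and radians):
On the way, in this order (a step that is already met when the one before it is completed fails the run):
1. the spindle's tip is in the guide tube, the bar in line with it, while the keeper is open (y of tip in the frame of mouth between 0.02 and 0.11 m and x of tip in the frame of mouth between -0.012 and 0.012 m and z of tip in the frame of mouth between -0.012 and 0.012 m and angle between the y axis of tip and the y axis of mouth, either way round below 0.1 rad and value of joint keeper above 1 rad), for 0.1 s.
2. the spindle is fed home, its knob against the tube's mouth (y of shoulder in the frame of mouth above -0.005 m and distance between shoulder and mouth below 0.007 m and angle between the y axis of tip and the y axis of mouth, either way round below 0.1 rad), for 0.2 s.
At the end, for the whole second after the job is handed in: The spindle lies through tube and roll with its knob's front face within 5 mm of the tube's mouth, in line within 0.1 rad and at rest, and the red keeper is shut (within 0.08 rad) behind the knob (all of step 2 and y of tip in the frame of mouth above 0.144 m and value of joint keeper below 0.08 rad and linear speed of spindle below 0.02 m/s); the robot touches nothing.
It fails at once if a bystander is moved by more than 30 mm or tipped over (distance of any of amber_a, amber_b, amber_c, amber_big, spare_roll, spatula from where it was at the start of the episode above 0.03 m or angle between any of amber_a, amber_b, amber_c, amber_big, spare_roll's own z axis and vertical above 0.5 rad).
It also fails if it takes over 54 s, if anything falls off the work surface, if the arm or the gripper's body presses on something with over 40 N, if the wrist force passes 120 N, or if a joint passes its speed limit or range.

## Robot

A 6-joint arm with a two-finger parallel gripper is mounted at the origin on the work surface. World frame = base frame: x ahead of the robot, y to its left, z up, the work surface at z = 0. Lengths are in mm, angles in degrees, forces in N, time in s.
With the tool pointing down it reaches from about 350 to 850 mm from the base axis. Payload 8.1 kg.
Tool frame: the origin (TCP) lies between the finger pads; the fingertips stand 25 mm ahead of it and the grasp point (between the pads) lies 6 mm ahead of it (r.tcp_to_tips is the distance from the TCP to the fingertips, in mm); z points along the fingers, y is the line along which they close (so a half turn about z gives the same grasp; the last joint's range is limited). The gripper opens to 85 mm and grips with 20 to 120 N. Pads are 22 mm wide; open, the fingers measure 114 mm over their backs; the gripper's body (76 mm by 85 mm) begins 54 mm behind the grasp point. The pads swing forward as they close: fully open they stand 13 mm farther back than shut.
Start: joints at [-73.533, 7.471, 85.268, -0, 87.261, -4.893], TCP at [218.555, -558.784, 256.292] pointing down, gripper open.
Joint ranges: [-169.43, 169.43], [-51.17, 129.36], [1.28, 143.12], [-76.62, 256.62], [0, 156.53], [-152.29, 152.29]. Speed limits (degrees/s): [136.94, 136.94, 159.86, 180, 180, 180].

## Interface

Orientations are given as [roll, pitch, yaw] about the fixed x, y, z axes, in that order (R = Rz(yaw) Ry(pitch) Rx(roll)).
In Python, from bench import r gives the robot as it stands.
- The arm moves only by the tool apply_moves, never from a script. Its arguments are lists of equal length, an entry for each row: "angular": the turn, a rotation vector about the world's x, y, z in units of 8 degrees (1.0 is 8 degrees), a list of three; "travel": the shift along the world's x, y, z in units of 40 mm (1.0 is 40 mm), a list of three; "jaw": the opening, from 0 (shut) to 1 (fully open). A call has 1 to 20 rows; each row shifts and turns the commanded pose from where the row before left it; what a row does not reach is not made up. A row lasts 1/8 s, in which the tool goes at most 62.5 mm and 10.7 degrees, less where a joint would pass 70% of its speed; a pose out of reach is approached as far as the arm can. A call is refused whole if a number of a shift passes 1 or a number of a turn 1, either way. A call with a gripper value outside its range is refused whole. The fingers move at their own pace and stop on an object; "force" is the grip in N (left out, the last holds). Time passes only in rows, so rows that do not move let the fingers close. It gives the time, the measured TCP pose, the force, the opening and the grip force at its end, in the units of the state.
- r.sense(): the state, without advancing time (a new reading comes with each control period).
- r.snapshot(name): name is "side" or "top"; returns a dict with "color" (400x640x3 uint8, red, green, blue), "fx", "fy", "cx", "cy" (pixels), "R" (3x3) and "t" (3): a world point X has camera coordinates R X + t. Camera axes: x right, y down, z forward; pixel columns grow to the right and rows downward; lengths in mm; the calibration is good to about 2 mm. A picture is of the moment at which its call begins. There is no depth.
- r.hand_in(): hands the job in; it is judged then, once.
The state is a dict: "time": time; "joint_pos": joint angles; "qd": joint speeds; "joint_efforts": joint torques, N m; "tool_pos": TCP position; "tcp_rot": TCP orientation; "ft_force": force on the tool from outside, world axes, zero at the start; "wrist_torque": the same for the moment, N m; "finger_gap": finger opening in mm; "grip_force": force on a finger pad.
Only numpy, scipy, OpenCV 4.12 (cv2) and the standard library are available. Lean on these libraries where they do the work, as an engineer would, in place of code of your own. Each camera call takes 0.05 s, during which the arm holds its last target. There are 200 camera calls.

## Working session

There is one attempt and no reset: what is moved stays moved. The work goes in short steps, Python scripts to look and compute and a tool call to move; the robot and the scene stay as the last step left them, time stands still between calls to the robot, and variables do not carry over. Pictures are saved under pics/ and viewed, at most 11 in all, crops included, and the job is handed in when it is done.

Besides the shell and the picture viewer there is one more tool, called as name(argument=value, ...), one argument or row to a line, values as JSON. apply_moves: Moves the arm, as the interface text tells. Its arguments: {"type":"object","properties":{"angular":{"type":"array"},"travel":{"type":"array"},"jaw":{"type":"array"},"force":{"type":"number"}},"required":["angular","travel","jaw"]}

```bash
mkdir -p pics; ls; cat > h.py <<'E'
import numpy as np, cv2
from bench import r
def snap(n,f):
    s=r.snapshot(n); cv2.imwrite(f,cv2.cvtColor(s['color'],cv2.COLOR_RGB2BGR)); np.savez('pics/'+n+'.npz',**s); return s
def load(n): return dict(np.load('pics/'+n+'.npz'))
def ray(s,u,v):
    d=s['R'].T@np.array([(u-s['cx'])/s['fx'],(v-s['cy'])/s['fy'],1.]); return -s['R'].T@s['t'],d
def onz(s,u,v,z):
    c,d=ray(s,u,v); return c+d*(z-c[2])/d[2]
def tri(s1,p1,s2,p2):
    c1,d1=ray(s1,*p1); c2,d2=ray(s2,*p2)
    k=np.linalg.lstsq(np.c_[d1,-d2],c2-c1,rcond=None)[0]
    a,b=c1+d1*k[0],c2+d2*k[1]; return (a+b)/2,np.linalg.norm(a-b)
def proj(s,X):
    q=s['R']@np.array(X,float)+s['t']; return np.array([s['fx']*q[0]/q[2]+s['cx'],s['fy']*q[1]/q[2]+s['cy']])
E
python3 - <<'E'
from h import *
for n in('top','side'):
    s=snap(n,f'pics/{n}1.png'); print(n,s['fx'],-s['R'].T@s['t'],s['R'].round(2).tolist())
print(r.sense())
E
```

```text
pics
top 474.1668974436514 [ 319.17854283 -127.74926452 1766.45792726] [[0.0, -1.0, -0.01], [-0.99, -0.0, -0.13], [0.13, 0.01, -0.99]]
side 362.99404394614777 [ 37.81200663 490.34834893 941.54898322] [[-0.79, -0.62, 0.0], [-0.46, 0.58, -0.67], [0.41, -0.53, -0.74]]
{'time': 0.1, 'joint_pos': array([-7.35358822e+01,  7.51030384e+00,  8.53240767e+01, -2.94563224e-04,
        8.72617121e+01, -4.89250363e+00]), 'qd': array([-0.04559148, -0.16248876, -0.18834057,  0.05664538,  0.08496387,
        0.08768874]), 'joint_efforts': array([ 1.06098661e-06, -5.70952427e+01, -5.01941872e+01, -1.93915671e-04,
        8.03346746e-03,  6.42308623e-05]), 'tool_pos': array([ 218.39685394, -558.34682647,  255.34433399]), 'tcp_rot': array([-1.79904232e+02, -7.90227992e-03,  2.13566292e+01]), 'ft_force': array([-0.41351068, -1.11961689,  0.30021028]), 'wrist_torque': array([-0.02104946,  0.0369522 ,  0.02835948]), 'grip_force': 0.0, 'finger_gap': 85.66993010078336}
```

View pics/top1.png

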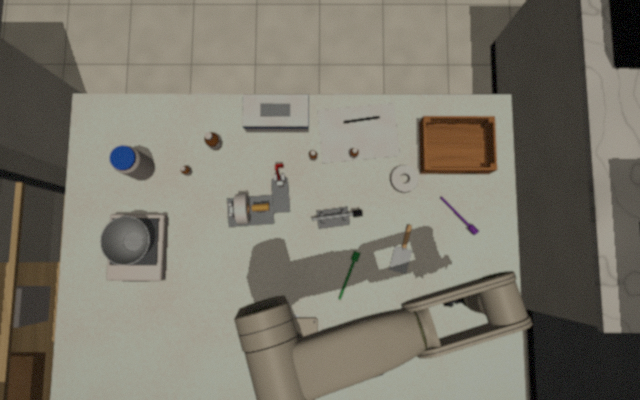

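View pics/side1.png

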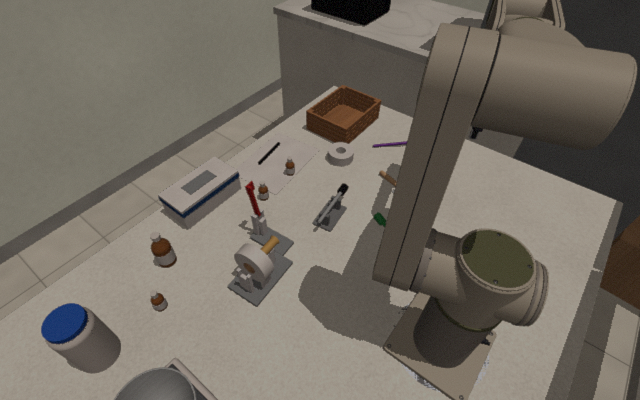

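Candidates: grey bar with black knob in the grey rest, top (337,214), knob (357,212), side (330,205); green look-alike, top (348,275); purple look-alike, top (460,215); black pen, top (362,119). By the description I choose the one in the rest. The stand's mouth is at about (271,207), roll at (240,208) and red keeper at (280,170). Next is a close crop to check the choice.

```bash
python3 - <<'E'
from h import *
t=cv2.imread('pics/top1.png')[155:235,220:370]; s=cv2.imread('pics/side1.png')[170:310,220:360]
t=cv2.resize(t,(800,427),interpolation=cv2.INTER_CUBIC)
s=cv2.resize(s,(600,600),interpolation=cv2.INTER_CUBIC)
cv2.imwrite('pics/c1.png',t);cv2.imwrite('pics/c2.png',s)
T=load('top');S=load('side')
for n,s,box in(('top',T,(340,200,370,225)),('side',S,(330,178,352,196))):
    x0,y0,x1,y1=box; c=s['color'][y0:y1,x0:x1].max(2); m=(c<45).astype(np.uint8)
    k,l,st,ce=cv2.connectedComponentsWithStats(m)
    print(n,[(st[i].tolist(),(ce[i]+[x0,y0]).round(2).tolist()) for i in range(1,k) if st[i][4]>5])
E
```

```text
top [([13, 10, 8, 6, 36], [356.78, 212.53])]
side [([8, 6, 10, 12, 59], [342.8, 188.54])]
```

View pics/c1.png

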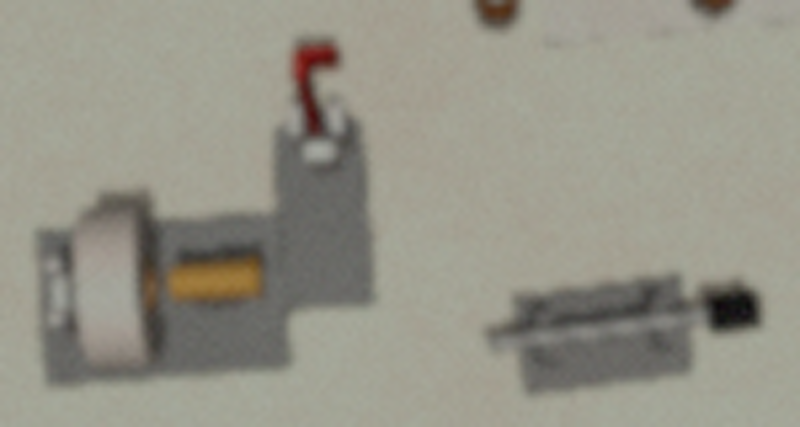

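View pics/c2.png

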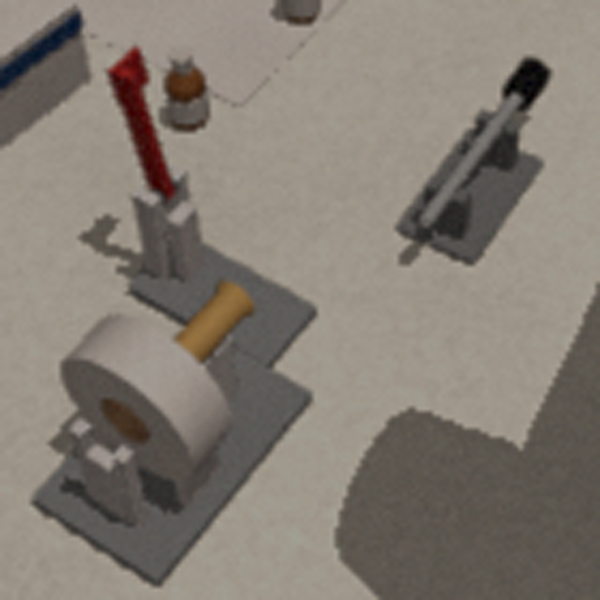

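The crops confirm it: a steel bar with a black knob in the grey rest, knob at top (357,212.5), tip near (312,218). The brass tube mouth is at top ≈(269,207), and the red keeper is upright at (279,163..180).

```bash
python3 - <<'E'
from h import *
T=load('top');S=load('side')
def comp(s,box,f,nm):
    x0,y0,x1,y1=box; h=cv2.cvtColor(s['color'],cv2.COLOR_RGB2HSV)[y0:y1,x0:x1].astype(int)
    m=f(h[...,0],h[...,1],h[...,2]).astype(np.uint8); k,l,st,ce=cv2.connectedComponentsWithStats(m)
    i=1+st[1:,4].argmax(); p=np.argwhere(l==i)[:,::-1]+[x0,y0]
    c=p.mean(0); d=np.linalg.eigh(np.cov((p-c).T))[1][:,1]; a=(p-c)@d
    e=[c+d*(a.min()-.3),c+d*(a.max()+.3)]
    print(nm,len(p),c.round(2),[x.round(1).tolist() for x in e],'w',np.ptp((p-c)@[-d[1],d[0]])+1); return c,e
br=lambda H,s,v:(H>8)&(H<28)&(s>110)&(v>70)
tc,te=comp(T,(248,200,275,215),br,'tubeT'); sc,se=comp(S,(255,230,285,260),br,'tubeS')
te.sort(key=lambda p:-p[0]); se.sort(key=lambda p:-p[0])   # mouth first
rd=lambda H,s,v:((H<8)|(H>172))&(s>120)&(v>40)
comp(T,(265,155,290,185),rd,'redT'); comp(S,(235,175,275,220),rd,'redS')
for a,b in((tc,sc),(te[0],se[0]),(te[1],se[1])): print('tube tri',*tri(T,a,S,b))
print('mouth topview at z100',onz(T,*te[0],100),onz(T,*te[1],100))
k=tri(T,(356.78,212.53),S,(342.8,188.54)); print('knob',k, onz(T,356.78,212.53,55))
tip=(220+490/5.333,155+337/5.3375); print('tip',onz(T,*tip,52), tri(T,tip,S,(220+425/4.286,170+222/4.286)))
# stand base edge, far -x edge at z=12 (crop px)
f=lambda u,v:(220+u/5.333,155+v/5.3375)
for p in((45,382),(288,363),(290,306),(374,300),(368,135),(278,135)): print('base',onz(T,*f(*p),12).round(1))
E
```

```text
tubeT 113 [260.16 206.87] [[268.5, 206.2], [251.6, 207.5]] w 7.822021761031559
tubeS 152 [269.89 244.29] [[276.1, 237.5], [263.6, 251.3]] w 10.216629846614117
redT 44 [277.98 168.39] [[278.5, 163.4], [277.0, 178.2]] w 7.968021269590693
redS 187 [252.46 197.61] [[247.8, 181.6], [257.8, 215.7]] w 8.843247233252328
tube tri [499.29774847  94.76681876  99.88125196] 2.670663940201604
tube tri [502.01956122  65.61248664  98.86352692] 2.2334453351488452
tube tri [496.06432326 124.35104959 102.45474111] 3.7867473071204
mouth topview at z100 [502.81393171  66.13770245 100.        ] [497.86081127 125.88495755 100.        ]
knob (array([ 485.24386048, -249.50665492,   56.07033986]), np.float64(1.494665285586331)) [ 486.01085089 -249.23483072   55.        ]
tip [465.22448882 -86.63711103  52.        ] (array([463.62885509, -87.58401743,  51.00549063]), np.float64(3.867021241067005))
base [436.  223.6  12. ]
base [449.9  54.7  12. ]
base [489.7  54.   12. ]
base [494.2  -4.6  12. ]
base [610.6   1.1  12. ]
base [610.4  64.4  12. ]
```

Measurements hold: tube 60 mm long, mouth ≈(502,66,90), feed yaw 4.7°. The bar's tip-to-knob length measures 164 mm against 168 mm, with yaw about 7.2°. I'll move above the knob now.

apply_moves(
  angular=[
    [0,0,0.95],
    [0,0,0.95],
    [0,0,0.95],
    [0,0,0.95],
    [0,0,0.95],
    [0,0,0.95],
    [0,0,0.95],
    [0,0,0.95],
    [0,0,0.95],
    [0,0,0.95],
    [0,0,0],
    [0,0,0],
  ],
  travel=[
    [0.67,0.77,-0.2],
    [0.67,0.77,-0.2],
    [0.67,0.77,-0.2],
    [0.67,0.77,-0.2],
    [0.67,0.77,-0.2],
    [0.67,0.77,-0.2],
    [0.67,0.77,-0.2],
    [0.67,0.77,-0.2],
    [0.67,0.77,-0.2],
    [0.67,0.77,-0.2],
    [0,0,0],
    [0,0,0],
  ],
  jaw=[1,1,1,1,1,1,1,1,1,1,1,1],
  force=100,
)

```text
time: 1.6
tool_pos: [486.2, -250.9, 176.0]
tcp_rot: [-180.0, -0.0, 97.3]
ft_force: [0.8, -0.2, 0.2]
finger_gap: 85.0
grip_force: 0.0
```

apply_moves(
  angular=[
    [0,0,0],
    [0,0,0],
    [0,0,0],
    [0,0,0],
    [0,0,0],
    [0,0,0],
    [0,0,0],
  ],
  travel=[
    [0,0,-0.5],
    [0,0,-0.5],
    [0,0,-0.5],
    [0,0,-0.5],
    [0,0,-0.5],
    [0,0,-0.5],
    [0,0,0],
  ],
  jaw=[1,1,1,1,1,0.75,0.75],
)

```text
time: 2.48
tool_pos: [484.0, -249.8, 52.9]
tcp_rot: [-179.7, -0.2, 97.3]
ft_force: [-0.0, 1.0, 1.5]
finger_gap: 64.1
grip_force: 0.0
```

```bash
python3 - <<'E'
from h import *
T=snap('top','pics/t2.png');S=snap('side','pics/s2.png')
t=cv2.imread('pics/t2.png')[190:240,300:380];s=cv2.imread('pics/s2.png')[150:240,290:380]
cv2.imwrite('pics/c3.png',np.hstack([cv2.resize(t,(400,250),interpolation=2),np.zeros((250,10,3),np.uint8)]) if 0 else np.vstack([cv2.resize(t,(480,300),interpolation=2)[:,:],cv2.resize(s,(480,300*1),interpolation=2)]))
E
```

```text
(no output)
```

View pics/c3.png

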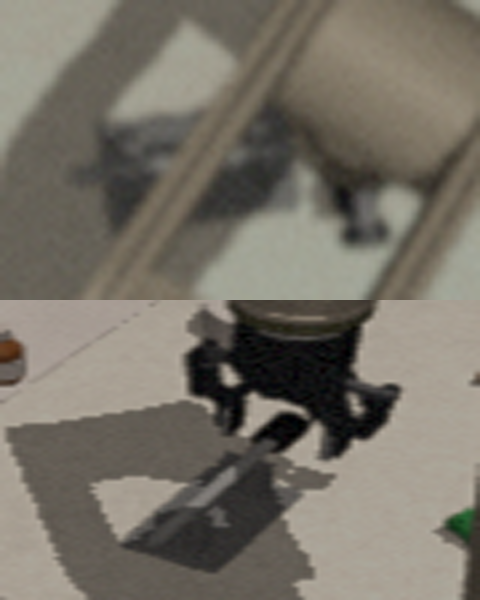

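The side crop (lower half) shows the open fingers straddling the black knob at crop (280,430), with no contact. I'll close, then lift.

apply_moves(
  angular=[
    [0,0,0],
    [0,0,0],
    [0,0,0],
    [0,0,0],
    [0,0,0],
    [0,0,0],
    [0,0,0],
  ],
  travel=[
    [0,0,0.06],
    [0,0,0],
    [0,0,0],
    [0,0,0],
    [0,0,0],
    [0,0,0],
    [0,0,0],
  ],
  jaw=[0.6,0.45,0.3,0.2,0.2,0.2,0.2],
)

```text
time: 3.45
tool_pos: [487.0, -251.1, 59.2]
tcp_rot: [179.9, 0.0, 97.4]
ft_force: [1.2, -1.4, 4.8]
finger_gap: 25.3
grip_force: 98.0
```

apply_moves(
  angular=[
    [0,0,0],
    [0,0,0],
    [0,0,0],
    [0,0,0],
    [0,0,0],
    [0,0,0],
  ],
  travel=[
    [0,0,0.2],
    [0,0,0.3],
    [0,0,0.5],
    [0,0,0.5],
    [0,0,0.3],
    [0,0,0],
  ],
  jaw=[0.2,0.2,0.2,0.2,0.2,0.2],
)

```text
time: 4.2
tool_pos: [487.1, -251.1, 131.9]
tcp_rot: [179.9, 0.1, 97.4]
ft_force: [-0.8, 0.3, -2.0]
finger_gap: 25.3
grip_force: 98.2
```

```bash
python3 - <<'E'
from h import *
q=r.sense(); print(q['tool_pos'],q['tcp_rot'],q['finger_gap'],q['grip_force'],q['ft_force'])
T=snap('top','pics/t3.png');S=snap('side','pics/s3.png')
t=cv2.imread('pics/t3.png')[190:240,290:380];s=cv2.imread('pics/s3.png')[130:240,290:380]
cv2.imwrite('pics/c4.png',np.vstack([cv2.resize(t,(432,240),interpolation=2),cv2.resize(s,(432,360*110//110),interpolation=2)]))
E
```

```text
[ 487.13436742 -251.13085724  131.87644939] [1.79912253e+02 7.50136442e-02 9.73623014e+01] 25.265422234232393 98.16099286079407 [-0.84686795  0.31414491 -2.02737659]
```

View pics/c4.png

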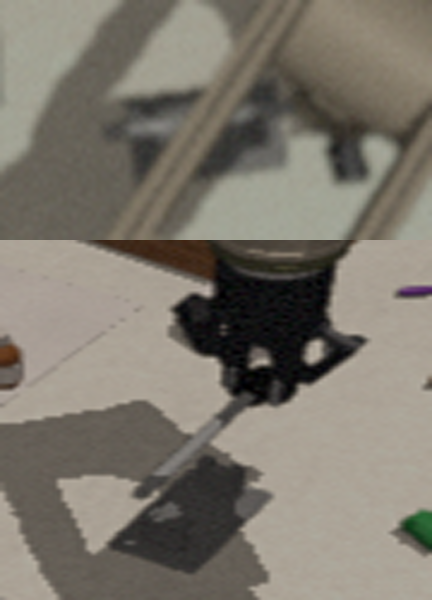

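Bar is gripped and free of the rest. Its tip is at top ≈(312.9,217.1) and side ≈(319.6,207.3). I'll measure the tilt by triangulating the tip.

```bash
python3 - <<'E'
from h import *
T=load('top');S=load('side')
print(tri(T,(312.9,217.1),S,(319.6,207.3)))
for dz in(-6,0):
  k=np.array([487.1,-251.1,131.9-7+0]); 
  e=k+168*np.array([-np.sin(np.radians(7.4)),np.cos(np.radians(7.4)),0]); e[2]+=dz
  print(e,proj(T,e),proj(S,e))
# side: bar mask profile — bright-grey ridge along predicted line
g=cv2.cvtColor(S['color'],cv2.COLOR_RGB2GRAY).astype(float)
for a in(60,90,120,150,160,166,172):
  k=np.array([487.1,-251.1,124.9]); d=np.array([-np.sin(np.radians(7.4)),np.cos(np.radians(7.4)),0])
  p=proj(S,k+a*d);p2=proj(S,k+(a+10)*d);n=(p2-p)/np.linalg.norm(p2-p);n=np.array([-n[1],n[0]])
  if n[1]>0:n=-n
  # samples along normal, + = up in image
  print(a,[int(cv2.getRectSubPix(g.astype(np.float32),(1,1),tuple(map(float,p+n*j)))[0,0]) for j in np.arange(-5,5.1,1)])
E
```

```text
(array([463.66185783, -91.5614273 , 116.16726712]), np.float64(0.5871576622005137))
[465.46233977 -84.49924472 118.9       ] [310.81908697 216.43562952] [317.80862212 207.82557772]
[465.46233977 -84.49924472 124.9       ] [310.774833   216.28258324] [317.83793741 206.50860139]
60 [161, 163, 142, 95, 86, 102, 113, 146, 161, 162, 164]
90 [110, 104, 97, 99, 121, 119, 105, 101, 127, 126, 118]
120 [69, 93, 87, 105, 120, 116, 95, 92, 94, 97, 97]
150 [60, 87, 74, 65, 68, 67, 77, 91, 96, 96, 95]
160 [75, 131, 118, 72, 65, 76, 126, 136, 123, 122, 101]
166 [84, 131, 107, 68, 64, 80, 132, 161, 162, 161, 158]
172 [76, 138, 145, 109, 88, 117, 146, 160, 161, 159, 161]
```

Tilt is negligible: the axis sits about 9 mm below the TCP. Next move puts the tip 25 mm short of the mouth and in line.

apply_moves(
  angular=[
    [0,0,-0.07],
    [0,0,-0.07],
    [0,0,-0.07],
    [0,0,-0.07],
    [0,0,-0.06],
    [0,0,0],
    [0,0,0],
    [0,0,0],
  ],
  travel=[
    [0.15,0.62,-0.16],
    [0.15,0.62,-0.16],
    [0.15,0.62,-0.16],
    [0.15,0.62,-0.16],
    [0.17,0.62,-0.18],
    [0,0,0],
    [0,0,0],
    [0,0,0],
  ],
  jaw=[0.2,0.2,0.2,0.2,0.2,0.2,0.2,0.2],
)

```text
time: 5.3
tool_pos: [517.2, -127.5, 97.9]
tcp_rot: [-180.0, 0.0, 94.6]
ft_force: [1.0, -0.3, -1.2]
finger_gap: 25.3
grip_force: 98.3
```

```bash
python3 - <<'E'
from h import *
q=r.sense(); print(q['tool_pos'],q['tcp_rot'],q['finger_gap'],q['ft_force'])
T=snap('top','pics/t5.png');S=snap('side','pics/s5.png')
p=q['tool_pos']; yw=np.radians(q['tcp_rot'][2]-90); d=np.array([-np.sin(yw),np.cos(yw),0]); k=p-[0,0,9.2]
for a in(60,100,168): print(a,(k+a*d).round(1),proj(T,k+a*d).round(1),proj(S,k+a*d).round(1))
t=cv2.imread('pics/t5.png')[190:225,240:320];s=cv2.imread('pics/s5.png')[190:260,250:330]
cv2.imwrite('pics/c5.png',np.vstack([cv2.resize(t,(640,280),interpolation=2),cv2.resize(s,None,fx=4.5,fy=4.5,interpolation=2)[:,:360].repeat(1,0) if 0 else cv2.resize(s,(366,320),interpolation=2) if 0 else np.hstack([cv2.resize(s,(366,320),interpolation=2),np.zeros((320,274,3),np.uint8)])]))
E
```

```text
[ 517.23996209 -127.540535     97.91831166] [-1.79997638e+02  1.25406130e-02  9.45980701e+01] 25.25879041317894 [ 0.97759968 -0.32787738 -1.20437548]
60 [512.4 -67.7  88.7] [306.4 204. ] [302.3 210.3]
100 [509.2 -27.9  88.7] [295.2 204.9] [294.8 218.6]
168 [503.8  39.9  88.7] [276.2 206.3] [281.4 233.6]
```

View pics/c5.png

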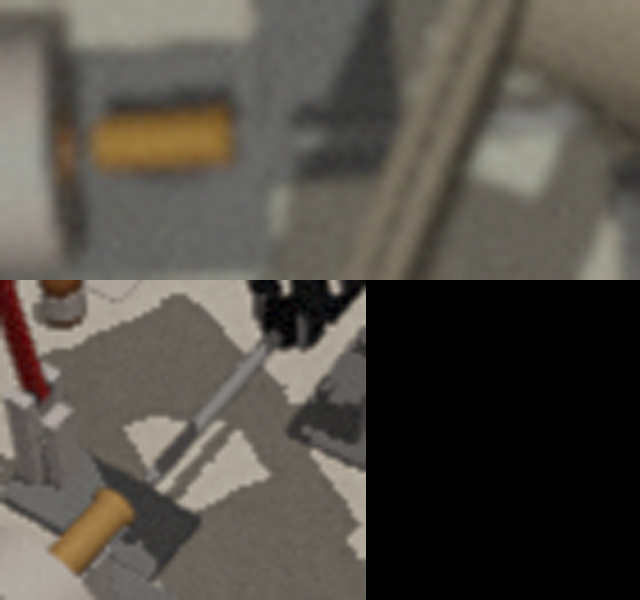

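The crop shows the tip short of the mouth: top (277,207), side (284,232). The bar line appears to pass a little to the robot side (-x) of the tube axis. I'll put numbers on that with profiles.

```bash
python3 - <<'E'
from h import *
T=load('top');S=load('side')
gt=cv2.cvtColor(T['color'],cv2.COLOR_RGB2GRAY)
print('top rows 202..212'); 
for c in(277,278,279,280,282,284): print(c,gt[200:214,c].tolist())
def brass(s,box):
    x0,y0,x1,y1=box;h=cv2.cvtColor(s['color'],cv2.COLOR_RGB2HSV).astype(int)
    m=((h[...,0]>8)&(h[...,0]<28)&(h[...,1]>110)&(h[...,2]>60)); 
    p=np.argwhere(m[y0:y1,x0:x1])[:,::-1]+[x0,y0]; return p
p=brass(T,(250,200,275,215)); 
for c in(253,257,261,265,267): q=p[p[:,0]==c,1]; print('brass col',c,q.min(),q.max())
p=brass(S,(255,230,285,260)).astype(float); 
gs=cv2.cvtColor(S['color'],cv2.COLOR_RGB2GRAY).astype(np.float32)
k=np.array([517.24,-127.54,88.7]); d=np.array([-np.sin(np.radians(4.6)),np.cos(np.radians(4.6)),0])
n=None
for a in(70,90,110,130,150,160,166,172):
  P=proj(S,k+a*d);P2=proj(S,k+(a+10)*d);u=(P2-P)/np.linalg.norm(P2-P);n=np.array([u[1],-u[0]])
  n=n if n[1]<0 else -n
  print(a,P.round(1),[int(cv2.getRectSubPix(gs,(1,1),tuple(map(float,P+n*j)))[0,0]) for j in np.arange(-5,5.1,1)])
P=proj(S,k+168*d); P2=proj(S,k+250*d); u=(P2-P)/np.linalg.norm(P2-P); n=np.array([u[1],-u[0]]); n=n if n[1]<0 else -n
al=(p-P)@u; of=(p-P)@n
for a in range(int(al.min()),int(al.max())+1,2):
  m=(al>=a)&(al<a+2)
  if m.any(): print('brass side',a,of[m].min().round(1),of[m].max().round(1))
E
```

```text
top rows 202..212
277 [100, 99, 94, 78, 69, 72, 93, 106, 99, 83, 75, 74, 77, 89]
278 [103, 100, 88, 67, 63, 76, 90, 109, 96, 75, 68, 60, 74, 90]
279 [102, 98, 85, 71, 59, 71, 91, 101, 84, 64, 61, 57, 70, 95]
280 [99, 91, 79, 72, 57, 69, 81, 86, 73, 57, 56, 59, 76, 92]
282 [67, 63, 61, 57, 58, 60, 66, 71, 66, 54, 57, 64, 75, 92]
284 [60, 58, 58, 57, 58, 62, 70, 66, 59, 55, 54, 66, 79, 93]
brass col 253 205 210
brass col 257 204 210
brass col 261 204 210
brass col 265 203 210
brass col 267 203 209
70 [300.5 212.4] [95, 96, 92, 89, 111, 126, 118, 88, 95, 97, 96]
90 [296.7 216.5] [95, 94, 94, 91, 113, 127, 117, 99, 95, 93, 97]
110 [292.9 220.8] [104, 143, 156, 121, 114, 123, 108, 94, 94, 95, 96]
130 [289.  225.1] [118, 165, 163, 109, 70, 66, 92, 142, 166, 166, 165]
150 [285.  229.5] [108, 154, 147, 98, 70, 69, 87, 141, 162, 165, 165]
160 [283.  231.8] [130, 169, 159, 114, 114, 127, 121, 123, 116, 105, 96]
166 [281.8 233.1] [94, 128, 143, 100, 91, 110, 92, 95, 97, 96, 97]
172 [280.5 234.5] [54, 54, 55, 55, 56, 59, 62, 68, 73, 74, 85]
brass side 6 -2.4 4.6
brass side 8 -3.1 6.1
brass side 10 -2.3 4.8
brass side 12 -2.2 4.9
brass side 14 -2.1 5.1
brass side 16 -2.0 5.1
brass side 18 -2.5 5.2
brass side 20 -2.5 5.3
brass side 22 -2.4 4.8
brass side 24 -2.3 4.8
```

Both views agree: the bar lies about 4 mm to -x of the tube axis, and its height is right. I'll correct that and start feeding, watching the forces.

apply_moves(
  angular=[
    [0,0,0],
    [0,0,0],
    [0,0,0],
    [0,0,0],
    [0,0,0],
    [0,0,0],
    [0,0,0],
    [0,0,0],
  ],
  travel=[
    [0.11,0,0.02],
    [0,0,0],
    [-0.02,0.25,0],
    [-0.02,0.25,0],
    [-0.02,0.25,0],
    [-0.015,0.15,0],
    [0,0,0],
    [0,0,0],
  ],
  jaw=[0.2,0.2,0.2,0.2,0.2,0.2,0.2,0.2],
)

```text
time: 6.4
tool_pos: [518.8, -90.9, 98.8]
tcp_rot: [180.0, 0.0, 94.6]
ft_force: [-0.2, -0.2, -0.5]
finger_gap: 25.1
grip_force: 98.3
```

apply_moves(
  angular=[
    [0,0,0],
    [0,0,0],
    [0,0,0],
    [0,0,0],
    [0,0,0],
    [0,0,0],
  ],
  travel=[
    [-0.02,0.25,0],
    [-0.02,0.25,0],
    [-0.02,0.25,0],
    [-0.02,0.2,0],
    [0,0,0],
    [0,0,0],
  ],
  jaw=[0.2,0.2,0.2,0.2,0.2,0.2],
)

```text
time: 7.15
tool_pos: [515.6, -52.7, 98.7]
tcp_rot: [180.0, 0.0, 94.7]
ft_force: [0.2, 0.1, -0.4]
finger_gap: 25.3
grip_force: 98.3
```

```bash
python3 - <<'E'
from h import *
q=r.sense(); print(q['tool_pos'],q['tcp_rot'],q['ft_force'],q['wrist_torque'])
S=snap('side','pics/s6.png');T=snap('top','pics/t6.png')
s=cv2.imread('pics/s6.png')[190:270,240:340];t=cv2.imread('pics/t6.png')[190:225,230:330]
cv2.imwrite('pics/c6.png',np.vstack([cv2.resize(s,(500,400),interpolation=2),cv2.resize(t,(500,175),interpolation=2)]))
E
```

```text
[515.5754622  -52.72726686  98.70830736] [1.79999833e+02 3.60766913e-03 9.46594752e+01] [ 0.18154879  0.06109544 -0.42266881] [ 0.02873327  0.00298491 -0.03432996]
```

View pics/c6.png

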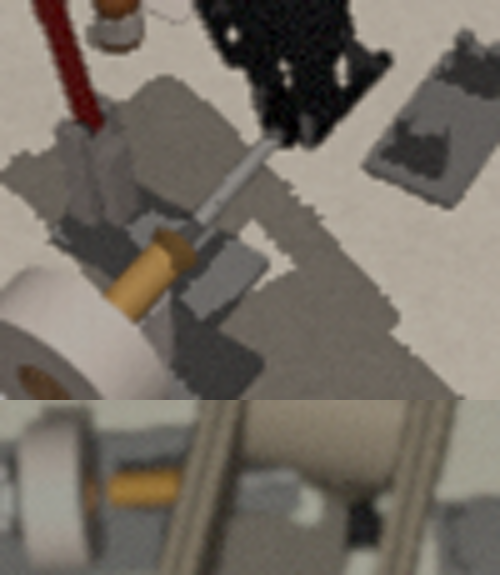

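The side crop shows the bar entering the brass mouth at about (275,240), centred and free of force. I'll feed on.

apply_moves(
  angular=[
    [0,0,0],
    [0,0,0],
    [0,0,0],
    [0,0,0],
    [0,0,0],
    [0,0,0],
    [0,0,0],
    [0,0,0],
    [0,0,0],
  ],
  travel=[
    [-0.025,0.3,0],
    [-0.025,0.3,0],
    [-0.025,0.3,0],
    [-0.025,0.3,0],
    [-0.025,0.3,0],
    [-0.025,0.3,0],
    [-0.025,0.3,0],
    [0,0,0],
    [0,0,0],
  ],
  jaw=[0.2,0.2,0.2,0.2,0.2,0.2,0.2,0.2,0.2],
)

```text
time: 8.38
tool_pos: [508.5, 31.3, 98.6]
tcp_rot: [-180.0, -0.0, 94.7]
ft_force: [-0.7, 0.6, -1.0]
finger_gap: 25.2
grip_force: 98.3
```

apply_moves(
  angular=[
    [0,0,0],
    [0,0,0],
    [0,0,0],
    [0,0,0],
    [0,0,0],
    [0,0,0],
  ],
  travel=[
    [-0.02,0.2,0],
    [-0.015,0.15,0],
    [-0.005,0.07,0],
    [-0.005,0.05,0],
    [0,0,0],
    [0,0,0],
  ],
  jaw=[0.2,0.2,0.2,0.2,0.2,0.2],
)

```text
time: 9.12
tool_pos: [506.9, 47.6, 98.7]
tcp_rot: [-180.0, 0.2, 94.6]
ft_force: [-0.9, -14.5, -0.5]
finger_gap: 25.1
grip_force: 98.3
```

Contact came at the expected spot: knob centre y≈47.6 against 48, with 14.5 N. Release, then rise.

apply_moves(
  angular=[
    [0,0,0],
    [0,0,0],
    [0,0,0],
    [0,0,0],
    [0,0,0],
    [0,0,0],
    [0,0,0],
    [0,0,0],
    [0,0,0],
    [0,0,0],
    [0,0,0],
  ],
  travel=[
    [0,0,0],
    [0,0,0],
    [0,0,0],
    [0,0,0],
    [0,0,0.3],
    [0,0,0.6],
    [0,0,0.9],
    [0,0,0.9],
    [0,0,0.9],
    [0,0,0],
    [0,0,0],
  ],
  jaw=[0.4,0.5,0.6,0.6,0.6,0.6,0.6,0.6,0.3,0,0],
)

```text
time: 10.5
tool_pos: [506.7, 50.1, 242.9]
tcp_rot: [180.0, 0.0, 94.6]
ft_force: [0.7, -1.7, -0.5]
finger_gap: -0.1
grip_force: 0.0
```

```bash
python3 - <<'E'
from h import *
q=r.sense(); print(q['tool_pos'],q['tcp_rot'],q['finger_gap'],q['ft_force'])
S=snap('side','pics/s7.png');T=snap('top','pics/t7.png')
s=cv2.imread('pics/s7.png')[160:280,215:335];t=cv2.imread('pics/t7.png')[150:225,225:315]
cv2.imwrite('pics/c7.png',np.hstack([cv2.resize(s,(480,480),interpolation=2),np.vstack([cv2.resize(t,(310,258),interpolation=2),np.zeros((222,310,3),np.uint8)])]))
M=np.array([506,66,90.]);y=np.radians(4.7);X=np.array([np.cos(y),np.sin(y),0]);D=np.array([-np.sin(y),np.cos(y),0]);Z=np.array([0,0,1.])
for th in (1.57,): print('pad',(M+100*X-55*D+98*(-np.cos(th)*X+np.sin(th)*Z)+13*(np.sin(th)*X+np.cos(th)*Z)).round(1))
h=M+100*X-44*D; print('hinge',h,proj(S,h),proj(T,h))
for nm,s,b in(('S',S,(225,165,275,225)),('T',T,(262,150,292,185))):
    x0,y0,x1,y1=b;H=cv2.cvtColor(s['color'],cv2.COLOR_RGB2HSV)[y0:y1,x0:x1].astype(int)
    m=((H[...,0]<8)|(H[...,0]>172))&(H[...,1]>120)&(H[...,2]>40);p=np.argwhere(m)[:,::-1]+[x0,y0];print(nm,len(p),p.min(0),p.max(0))
for th in(1.4,1.57,1.75):
    e=h+115*(-np.cos(th)*X+np.sin(th)*Z);pd=h-11*D+98*(-np.cos(th)*X+np.sin(th)*Z)+13*(np.sin(th)*X+np.cos(th)*Z);print(th,'end',proj(S,e).round(1),proj(T,e).round(1),'pad',pd.round(1),proj(S,pd).round(1),proj(T,pd).round(1))
E
```

```text
[506.68929637  50.06675972 242.88384169] [1.79976609e+02 7.87968310e-04 9.46422807e+01] -0.08723739315172997 [ 0.66032531 -1.69207582 -0.54062864]
pad [623.   20.4 188. ]
hinge [609.26903306  30.34180584  90.        ] [257.54452031 214.22183892] [279.30362153 177.06326941]
S 180 [246 181] [260 215]
T 12 [279 164] [282 166]
1.4 end [258.6 191.2] [276.6 177. ] pad [606.3  19.1 188.8] [257.3 190.2] [279.9 172.9]
1.57 end [253.2 188. ] [276.2 171.2] pad [623.   20.4 188. ] [252.8 188.1] [279.6 168.1]
1.75 end [247.6 185.6] [275.8 165.3] pad [640.3  21.9 184.1] [248.4 186.6] [279.4 163.3]
```

View pics/c7.png

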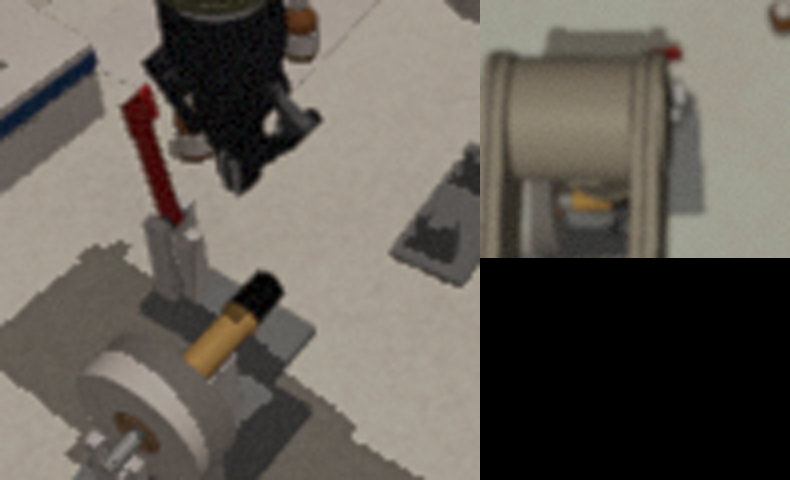

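The spindle is home: the black knob is at side crop (255,293), touching the brass rim. The keeper leans slightly past upright, about 1.75 rad, with its pad near (640,22,184). I'll go over and behind it with the fingers shut.

apply_moves(
  angular=[
    [0,0,0],
    [0,0,0],
    [0,0,0],
    [0,0,0],
    [0,0,0],
    [0,0,0],
    [0,0,0],
    [0,0,0],
    [0,0,0],
    [0,0,0],
    [0,0,0],
    [0,0,0],
  ],
  travel=[
    [0,0,0.7],
    [0,0,0.7],
    [0.7,-0.11,0],
    [0.7,-0.11,0],
    [0.7,-0.11,0],
    [0.7,-0.11,0],
    [0.7,-0.11,0],
    [0.6,-0.1,0],
    [0,0,-0.7],
    [0,0,-0.75],
    [0,0,-0.75],
    [0,0,0],
  ],
  jaw=[0,0,0,0,0,0,0,0,0,0,0,0],
)

```text
time: 12.1
tool_pos: [668.1, 24.1, 205.6]
tcp_rot: [-179.5, -0.1, 94.6]
ft_force: [-0.7, -0.5, -0.5]
finger_gap: -0.2
grip_force: 0.0
```

```bash
python3 - <<'E'
from h import *
q=r.sense(); print(q['tool_pos'],q['tcp_rot'],q['ft_force'],r.tcp_to_tips)
y=np.radians(4.7);X=np.array([np.cos(y),np.sin(y)]);D=np.array([-np.sin(y),np.cos(y)])
d=q['tool_pos'][:2]-[505.5,65.6]; print('stand frame',d@X,d@D)
c=np.array([d@X,q['tool_pos'][2]]); yy=d@D
for tx,tz in((127.5,212),(99.9,212),(73.3,207),(49.5,194),(30.1,175),(16.5,151),(9.5,132)):
    e=(tx-c[0])*X+(-57-yy)*D; print(tx,tz,(e/40).round(3),((tz-c[1])/40).round(3)); c=np.array([tx,tz]);yy=-57
E
```

```text
[668.08118774  24.12303083 205.58814808] [-1.79501193e+02 -6.02065011e-02  9.46392805e+01] [-0.74861659 -0.54512168 -0.48464876] 25.0
stand frame 158.63592910353765 -54.659158217412276
127.5 212 [-0.771 -0.122] 0.16
99.9 212 [-0.688 -0.057] 0.0
73.3 207 [-0.663 -0.054] -0.125
49.5 194 [-0.593 -0.049] -0.325
30.1 175 [-0.483 -0.04 ] -0.475
16.5 151 [-0.339 -0.028] -0.6
9.5 132 [-0.174 -0.014] -0.475
```

apply_moves(
  angular=[
    [0,0,0],
    [0,0,0],
    [0,0,0],
    [0,0,0],
    [0,0,0],
    [0,0,0],
    [0,0,0],
    [0,0,0],
    [0,0,0],
    [0,0,0],
    [0,0,0],
  ],
  travel=[
    [-0.39,-0.06,0.08],
    [-0.39,-0.06,0.08],
    [-0.34,-0.03,0],
    [-0.34,-0.03,0],
    [-0.33,-0.03,-0.06],
    [-0.33,-0.03,-0.06],
    [-0.3,-0.025,-0.16],
    [-0.3,-0.025,-0.16],
    [-0.24,-0.02,-0.24],
    [-0.24,-0.02,-0.24],
    [0,0,0],
  ],
  jaw=[0,0,0,0,0,0,0,0,0,0,0],
)

```text
time: 13.48
tool_pos: [541.6, 10.8, 179.2]
tcp_rot: [-179.9, -0.0, 94.6]
ft_force: [-0.1, -0.5, 0.1]
finger_gap: -0.0
grip_force: 0.0
```

```bash
python3 - <<'E'
from h import *
q=r.sense(); print(q['tool_pos'],q['ft_force'])
S=snap('side','pics/s8.png'); s=cv2.imread('pics/s8.png')[160:280,215:335]
cv2.imwrite('pics/c8.png',cv2.resize(s,(480,480),interpolation=2))
E
```

```text
[541.60962307  10.82993179 179.19597829] [-0.05880649 -0.50107814  0.08291576]
```

View pics/c8.png

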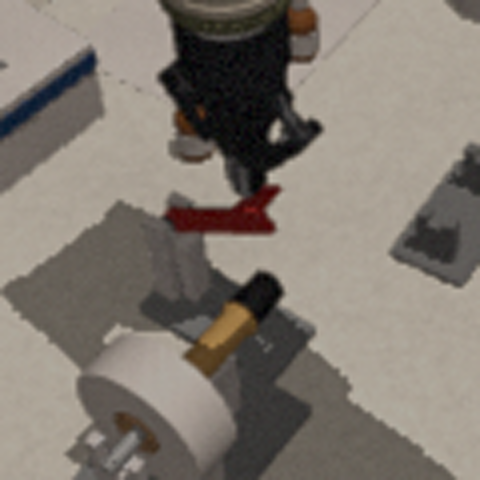

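The keeper follows the fingers, now at about 30–40°, and the knob is still home. I'll press it down the rest of the way.

apply_moves(
  angular=[
    [0,0,0],
    [0,0,0],
    [0,0,0],
    [0,0,0],
    [0,0,0],
    [0,0,0],
    [0,0,0],
  ],
  travel=[
    [-0.17,-0.015,-0.3],
    [-0.17,-0.015,-0.3],
    [-0.1,-0.01,-0.25],
    [-0.08,0,-0.25],
    [0,0,-0.1],
    [0,0,0],
    [0,0,0],
  ],
  jaw=[0,0,0,0,0,0,0],
)

```text
time: 14.4
tool_pos: [522.3, 9.2, 132.6]
tcp_rot: [180.0, 0.0, 94.6]
ft_force: [0.8, 0.3, -0.5]
finger_gap: -0.1
grip_force: 0.0
```

apply_moves(
  angular=[
    [0,0,0],
    [0,0,0],
    [0,0,0],
    [0,0,0],
  ],
  travel=[
    [0,0,-0.08],
    [0,0,-0.06],
    [0,0,0],
    [0,0,0],
  ],
  jaw=[0,0,0,0],
)

```text
time: 14.9
tool_pos: [522.3, 9.2, 127.8]
tcp_rot: [180.0, 0.0, 94.6]
ft_force: [-3.5, -0.8, 8.9]
finger_gap: -0.1
grip_force: 4.5
```

apply_moves(
  angular=[
    [0,0,0],
    [0,0,0],
    [0,0,0],
  ],
  travel=[
    [0,0,-0.04],
    [0,0,0],
    [0,0,0],
  ],
  jaw=[0,0,0],
)

```text
time: 15.28
tool_pos: [522.4, 9.1, 127.5]
tcp_rot: [179.9, 0.0, 94.6]
ft_force: [-9.6, -0.1, 19.8]
finger_gap: -0.4
grip_force: 9.8
```

Hard stop: the force rises with no further travel, at the expected height of 128 mm. Retreat upward and check.

apply_moves(
  angular=[
    [0,0,0],
    [0,0,0],
    [0,0,0],
    [0,0,0],
    [0,0,0],
    [0,0,0],
  ],
  travel=[
    [0,0,0.2],
    [0,0,0.5],
    [0,0,0.9],
    [-0.3,0,0.9],
    [-0.5,0,0.5],
    [0,0,0],
  ],
  jaw=[0,0,0,0,0,0],
)

```text
time: 16.02
tool_pos: [490.6, 9.2, 247.1]
tcp_rot: [179.8, 0.0, 94.6]
ft_force: [-0.0, -0.5, 0.2]
finger_gap: 0.2
grip_force: 0.0
```

```bash
python3 - <<'E'
from h import *
q=r.sense(); print(q['tool_pos'],q['ft_force'])
S=snap('side','pics/s9.png'); s=cv2.imread('pics/s9.png')[160:280,215:335]
cv2.imwrite('pics/c9.png',cv2.resize(s,(600,600),interpolation=2))
E
```

```text
[490.57500733   9.1874793  247.07866409] [-0.02172867 -0.53637848  0.20210189]
```

View pics/c9.png

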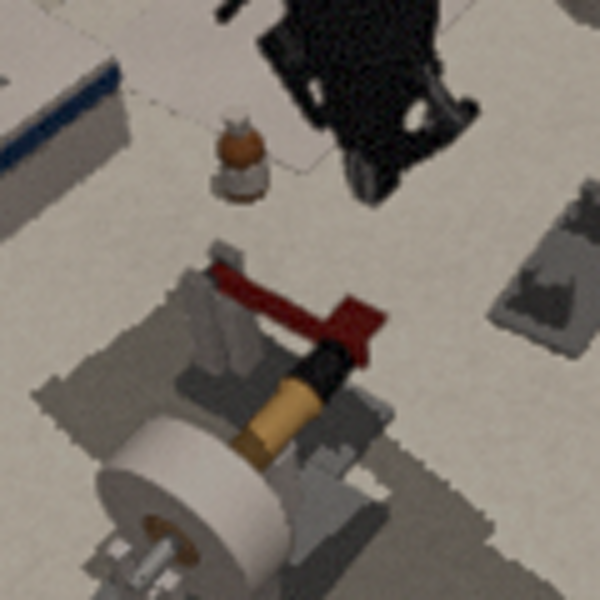

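The red keeper is level behind the black knob (crop (330,370)). The knob is against the rim, the tip is in the saddle at (150,560), and the gripper is clear.

```bash
python3 -c "
from bench import r
print(r.hand_in())"
```

```text
the job is handed in; nothing more can be done
None
```

The spindle is fed home through the tube and label roll, the red keeper is pressed shut behind the knob, and the job is handed in after about 16 s of arm time; the last picture showed it locked, the gripper clear and no bystander touched that I could see, but the hand-in returned no verdict.

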